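# Serve out stir bars from the tilt-out bin and lock it

### The arm

A 6-joint arm with a two-finger parallel gripper is mounted at the origin on a cart in front of the work surface, level with it; the furniture and walls round the work are solid. World frame = base frame: x ahead of the robot, y to its left, z up, the work surface at z = 0. Lengths are in m, angles in rad, forces in N, time in s.
With the tool pointing down it reaches from about 0.3 to 0.95 m from the base axis. Payload 3.1 kg.
Tool frame: the origin (TCP) lies midway between the tips of the shut fingers; the grasp point (between the pads) lies 19 mm behind it (arm.grip_depth is the distance from the TCP to the grasp point, in m); z points along the fingers, y is the line along which they close (so a half turn about z gives the same grasp; the last joint's range is limited). The gripper opens to 85 mm and grips with 20 to 120 N. Pads are 22 mm wide; open, the fingers measure 114 mm over their backs; the gripper's body (76 mm by 85 mm) begins 54 mm behind the grasp point. The pads swing forward as they close: fully open they stand 13 mm farther back than shut.
Start: joints at [1.248, 0.308, 1.634, -0, 1.2, -0.07], TCP at [0.156, 0.605, 0.231] pointing down, gripper open.
Joint ranges: [-3.06, 3.06], [-0.79, 1.96], [0.05, 2.63], [-1.19, 4.34], [0.05, 2.64], [-2.94, 2.94]. Speed limits (rad/s): [2.79, 2.79, 3.14, 3.14, 3.14, 3.14].

### API

Orientations are given as a 3x3 rotation matrix whose columns are the frame's x, y, z axes.
In Python, from plant import arm gives the robot as it stands.
- The arm moves only by the tool carry_out, never from a script. Its argument "targets" is text: rows parted by semicolons, each of 5 numbers parted by spaces: the gripper's target within -1 to 1 (shut at 1, half-way at 0, fully open at -1), then the shift along the tool's x, y, z in m, then the turn about the tool's z in rad. In form: fingers x y z roll; .... A call has exactly 10 rows; each row is the pose to reach, as a shift and turn from the pose commanded when the call began, along the tool's axes at that moment; what a row does not reach only later rows make up. A row lasts 1/12 s, in which the tool goes at most 41.7 mm and 7.16 degrees, less where a joint would pass 70% of its speed; a pose out of reach is approached as far as the arm can. A call with a gripper value outside its range is refused whole. The fingers move at their own pace and stop on an object; the grip force is fixed at half the most. Time passes only in rows, so rows that repeat a pose let the fingers close, or fill a call up. It gives the time, the measured TCP pose, the force, the opening and the grip force at its end, in the units of the state.
- arm.get_obs(): the state, without advancing time (a new reading comes with each control period).
- arm.camera(name): name is "scene" or "side" or "wrist"; returns the picture (420x560x3 uint8, red, green, blue); there is no depth.
- arm.camera_params(name): a dict with "intrinsics" (3x3 intrinsics, pixels), "cam_to_world" (4x4, takes a point from camera to world coordinates). Camera axes: x right, y up, looking along -z (the intrinsics and any distortion apply to the point x, -y, -z); pixel columns grow to the right and rows downward; lengths in m; the calibration is good to about 2 mm. A picture is of the moment at which its call begins: read the wrist's pose just before it. camera_params takes no time and is no camera call; for the wrist camera it gives the pose at the moment of the call.
- arm.close_job(): hands the job in; it is judged then, once.
The state is a dict: "clock": time; "joint_pos": joint angles; "qd": joint speeds; "joint_torque": joint torques, N m; "eef_pos": TCP position; "tcp_rot": TCP orientation; "contact_force": force on the tool from outside, world axes, zero at the start; "torque": the same for the moment, N m; "gripper_width": finger opening in m; "finger_force": force on a finger pad.
Only numpy, scipy, OpenCV 4.12 (cv2) and the standard library are available. Lean on these libraries where they do the work, as an engineer would, in place of code of your own. Each camera call takes 0.05 s, during which the arm holds its last target. There are 200 camera calls.

### The job

Stray rubber bungs lie in the catch tray of the stir bar dispenser: first clear all of them out of it into the white side tray. Then pull the tilt-out bin forward to its stop so that every stir bar slides out into the catch tray, and swing the bin fully shut again. Last, lock up: push the captive knob down against its spring and turn it clockwise as far as it goes, so that it stays down; leave the stir bars in the catch tray, and the other things on the bench alone.

Things in the scene. Friction and masses are not known exactly. Their poses are not given: they have to be found in the camera images.
- hopper: stir bar dispenser: a fixed grey unit with a tilt-out bin, a catch tray in front of it and a lock knob at its left. Origin on the worktop straight below the middle of the bin's pivot; +x points to its back (away from the robot), +y to its left, z up. Cheeks and a back, 200 mm high, enclose the bin (x -14 to 71, y -64 to 64 mm); lock pedestal y 64 to 148 mm, 140 mm high
- bin_hinge (a point): middle of the bin's pivot axis, 130 mm above the worktop; the axis runs along the hopper's y. Axes as the hopper's
- bin (a joint): the tilt-out bin's angle, rad: 0 shut, grows as its top comes forward (hopper's -x) and down, to its stop at 1.95, where its contents slide out over its front wall into the catch tray. Friction holds it wherever it is left (2 to 3 N at the handle). The bin is 108 mm wide, its front wall 105 mm long from pivot to lip
- bin_grip (a point): centre of the bin's handle: a black disc, 24 mm diameter, 18 mm thick (along hopper y), on a stem above the middle of the bin's front lip; pinch its two flat faces: it turns between the fingers. 140 mm from the pivot axis; with the bin shut 0.23 rad forward of straight up from the pivot, the lip 34 mm below it
- lock_grip (a point): the lock knob's grip point, on its vertical axis at x 20, y 112 mm of the hopper, 193 mm above the worktop while up. The knob is a black bar 42 mm long, 14 mm wide (grasp this), its top 11 mm above the point, on a 40 mm disc whose face is 17 mm below the point. The point turns with it: x along the bar, z up
- lock_press (a joint): how far the knob is pressed down, m: 0 up, 0.010 bottomed; spring force 4 N (up) to 8 N. Up, a lug on its shaft stands beside a keeper plate and it cannot turn; pressed 6 mm or more (9 is safe) it turns, and beyond about 0.6 rad the lug is caught under the keeper and the knob stays down by itself, at about 0.0055
- lock_turn (a joint): how far the knob is turned, rad: 0 unlocked (start), positive clockwise seen from above, stop at 2.4 (locked). Stiff, about 0.03 N m, plus the lug's friction; stays where it is left
- side_tray: fixed white tray 170 x 170 mm outside, walls 4 mm thick and 26 mm high, floor 4 mm thick; origin under its centre on the worktop, axes along its sides
- bung0_c (a point): tapered rubber bung, 32 mm wide, 26 mm high; it stood upright at first. Point: its centre, half-way up, on its axis (its own z axis) (2 to 4 of the four bungs are there; None if absent)
- bung1_c (a point): tapered rubber bung, 25 mm wide, 21 mm high; it stood upright at first. Point: its centre, half-way up, on its axis (its own z axis) (2 to 4 of the four bungs are there; None if absent)
- bung2_c (a point): tapered rubber bung, 32 mm wide, 26 mm high; it stood upright at first. Point: its centre, half-way up, on its axis (its own z axis) (2 to 4 of the four bungs are there; None if absent)
- bung3_c (a point): tapered rubber bung, 25 mm wide, 21 mm high; it stood upright at first. Point: its centre, half-way up, on its axis (its own z axis) (2 to 4 of the four bungs are there; None if absent)
- bar0_c (a point): magnetic stir bar: white plastic rod with round ends, 15 mm diameter, 38 mm long, very slippery, in the tilt-out bin at first. Point: its centre; own x axis along the rod (2 to 4 of the four are there; None if absent)
- bar1_c (a point): magnetic stir bar: white plastic rod with round ends, 15 mm diameter, 38 mm long, very slippery, in the tilt-out bin at first. Point: its centre; own x axis along the rod (2 to 4 of the four are there; None if absent)
- bar2_c (a point): magnetic stir bar: white plastic rod with round ends, 15 mm diameter, 38 mm long, very slippery, in the tilt-out bin at first. Point: its centre; own x axis along the rod (2 to 4 of the four are there; None if absent)
- bar3_c (a point): magnetic stir bar: white plastic rod with round ends, 15 mm diameter, 38 mm long, very slippery, in the tilt-out bin at first. Point: its centre; own x axis along the rod (2 to 4 of the four are there; None if absent)
- timer_c (a point): bystander: timer lying on its back, 66 x 60 x 18 mm; point: its centre
- dropper_c (a point): bystander: brown dropper bottle, 33 mm diameter, 107 mm high, upright beside the hopper; point: its centre, 50 mm above its foot
- catch_in (a point): centre of the catch tray's inner floor, 6 mm above the worktop, at x -150 mm of the hopper; axes as the hopper's. Inside the tray is 175 mm (x) by 240 mm (y); walls 5 mm thick, tops 26 mm above the worktop

How it is judged:
On the way, in this order (a step that is already met when the one before it is completed fails the run):
1. all bungs lie in the side tray (x of bung0_c in the frame of side_tray between -0.085 and 0.085 m and y of bung0_c in the frame of side_tray between -0.085 and 0.085 m and z of bung0_c in the frame of side_tray between -0.01 and 0.06 m and x of bung1_c in the frame of side_tray between -0.085 and 0.085 m and y of bung1_c in the frame of side_tray between -0.085 and 0.085 m and z of bung1_c in the frame of side_tray between -0.01 and 0.06 m and x of bung2_c in the frame of side_tray between -0.085 and 0.085 m and y of bung2_c in the frame of side_tray between -0.085 and 0.085 m and z of bung2_c in the frame of side_tray between -0.01 and 0.06 m and x of bung3_c in the frame of side_tray between -0.085 and 0.085 m and y of bung3_c in the frame of side_tray between -0.085 and 0.085 m and z of bung3_c in the frame of side_tray between -0.01 and 0.06 m), for 0.2 s.
2. the bin has been pulled forward to its stop and all stir bars lie in the catch tray (x of bar0_c in the frame of hopper between -0.242 and -0.058 m and y of bar0_c in the frame of hopper between -0.122 and 0.122 m and z of bar0_c in the frame of hopper between -0.01 and 0.05 m and x of bar1_c in the frame of hopper between -0.242 and -0.058 m and y of bar1_c in the frame of hopper between -0.122 and 0.122 m and z of bar1_c in the frame of hopper between -0.01 and 0.05 m and x of bar2_c in the frame of hopper between -0.242 and -0.058 m and y of bar2_c in the frame of hopper between -0.122 and 0.122 m and z of bar2_c in the frame of hopper between -0.01 and 0.05 m and x of bar3_c in the frame of hopper between -0.242 and -0.058 m and y of bar3_c in the frame of hopper between -0.122 and 0.122 m and z of bar3_c in the frame of hopper between -0.01 and 0.05 m and value of joint bin above 1.85 rad), for 0.2 s.
3. the bin is shut again (value of joint bin below 0.08 rad), for 0.2 s.
4. the knob is pressed in and turned to its stop (value of joint lock_turn above 2.2 rad and value of joint lock_press above 0.003 m), for 0.2 s.
At the end, for the whole second after the job is handed in: every bung present lies in the side tray and every stir bar present in the catch tray; the bin is shut (below 0.08 rad); the knob is turned beyond 2.2 rad and stays down by more than 3 mm (all of step 1 and all of step 4 and x of bar0_c in the frame of hopper between -0.242 and -0.058 m and y of bar0_c in the frame of hopper between -0.122 and 0.122 m and z of bar0_c in the frame of hopper between -0.01 and 0.05 m and x of bar1_c in the frame of hopper between -0.242 and -0.058 m and y of bar1_c in the frame of hopper between -0.122 and 0.122 m and z of bar1_c in the frame of hopper between -0.01 and 0.05 m and x of bar2_c in the frame of hopper between -0.242 and -0.058 m and y of bar2_c in the frame of hopper between -0.122 and 0.122 m and z of bar2_c in the frame of hopper between -0.01 and 0.05 m and x of bar3_c in the frame of hopper between -0.242 and -0.058 m and y of bar3_c in the frame of hopper between -0.122 and 0.122 m and z of bar3_c in the frame of hopper between -0.01 and 0.05 m and value of joint bin below 0.08 rad); the robot touches nothing.
It fails at once if the timer or the dropper bottle is pushed more than 4 cm away (distance of any of timer_c, dropper_c from where it was at the start of the episode above 0.04 m).
Of bung0, bung1, bung2, bung3 only 2 to 4 are there at a start; the rules pass over those that are not, and their reading is None.
Of bar0, bar1, bar2, bar3 only 2 to 4 are there at a start; the rules pass over those that are not, and their reading is None.
At some moment in a run one of bung0, bung1, bung2, bung3 may be knocked a few centimetres aside while the robot is not near it.
Once in a run the grip may slacken for a moment while it holds something.
It also fails if it takes over 210 s, if anything falls off the work surface, if the arm or the gripper's body presses on something with over 40 N, if the wrist force passes 120 N, or if a joint passes its speed limit or range.

## Working session

There is one attempt and no reset: what is moved stays moved. The work goes in short steps, Python scripts to look and compute and a tool call to move; the robot and the scene stay as the last step left them, time stands still between calls to the robot, and variables do not carry over. Pictures are saved under pics/ and viewed, at most 14 in all, crops included, and the job is handed in when it is done.

Besides the shell and the picture viewer there is one more tool, called after ">>>" in YAML: its name, and indented under it one key for each argument. carry_out: Moves the arm, as the interface text tells. Its arguments: {"type":"object","properties":{"targets":{"type":"string"}},"required":["targets"]}

```bash
mkdir -p pics
cat > h.py <<'E'
import numpy as np, cv2, sys
from plant import arm
def snap(n,f):
    P=arm.camera_params(n); im=arm.camera(n); cv2.imwrite(f'pics/{f}.png',im[:,:,::-1]); np.savez(f'pics/{f}.npz',K=P['intrinsics'],T=P['cam_to_world']); return im
def ray(f,u,v):
    d=np.load(f'pics/{f}.npz'); K=d['K'];T=d['T']
    r=np.linalg.solve(K,[u,v,1.]); r=T[:3,:3]@np.array([r[0],-r[1],-r[2]]); return T[:3,3],r/np.linalg.norm(r)
def plane(f,u,v,z):
    o,r=ray(f,u,v); return o+r*(z-o[2])/r[2]
def tri(f1,p1,f2,p2):
    o1,r1=ray(f1,*p1);o2,r2=ray(f2,*p2)
    s=np.linalg.lstsq(np.c_[r1,-r2],o2-o1,rcond=None)[0]
    a=o1+s[0]*r1;b=o2+s[1]*r2; return (a+b)/2,np.linalg.norm(a-b)
def proj(f,p):
    d=np.load(f'pics/{f}.npz'); T=np.linalg.inv(d['T']); q=T[:3,:3]@np.array(p)+T[:3,3]; q=d['K']@np.array([q[0],-q[1],-q[2]]); return q[:2]/q[2]
E
python3 - <<'E'
from h import *
for n in ('scene','side','wrist'):
    snap(n,n+'0'); P=arm.camera_params(n); print(n,np.round(P['cam_to_world'],3).tolist(),np.round(P['intrinsics'],1).tolist())
o=arm.get_obs(); print(o)
a=[cv2.imread(f'pics/{n}0.png') for n in('scene','side','wrist')]
E
```

```text
scene [[0.495, 0.443, -0.747, -0.086], [-0.868, 0.228, -0.44, -0.438], [-0.025, 0.867, 0.498, 0.6], [0.0, 0.0, 0.0, 1.0]] [[387.5, 0.0, 287.5], [0.0, 387.5, 210.4], [0.0, 0.0, 1.0]]
side [[0.988, 0.102, -0.118, 0.455], [-0.156, 0.615, -0.773, -0.726], [-0.006, 0.782, 0.623, 0.726], [0.0, 0.0, 0.0, 1.0]] [[414.2, 0.0, 277.3], [0.0, 414.2, 210.8], [0.0, 0.0, 1.0]]
wrist [[0.251, -0.925, -0.284, 0.084], [0.968, 0.24, 0.075, 0.623], [-0.001, -0.294, 0.956, 0.373], [0.0, 0.0, 0.0, 1.0]] [[376.5, 0.0, 279.3], [0.0, 376.5, 211.6], [0.0, 0.0, 1.0]]
{'clock': 0.15, 'joint_pos': array([ 1.24829484e+00,  3.08824328e-01,  1.63488224e+00,  8.16749351e-06,
        1.19969690e+00, -6.97117000e-02]), 'qd': array([ 4.53406045e-04, -3.18173106e-03, -3.77762843e-03, -9.31940122e-05,
        1.74047709e-03, -6.44723736e-05]), 'joint_torque': array([-2.17070931e-05, -4.15806341e+01, -2.77146006e+01, -6.10654934e-05,
        5.99960127e-03, -3.10967926e-05]), 'eef_pos': array([0.15614422, 0.60452029, 0.23030453]), 'tcp_rot': array([[-9.68217667e-01,  2.50108401e-01, -5.81138849e-04],
       [ 2.50109041e-01,  9.68216157e-01, -1.71504674e-03],
       [ 1.33720426e-04, -1.80588663e-03, -9.99998360e-01]]), 'contact_force': array([-0.00636142,  0.55846624,  0.33225569]), 'torque': array([ 0.04852715, -0.03468677, -0.00098778]), 'finger_force': 0.0, 'gripper_width': 0.08559134228372893}
```

View pics/scene0.png

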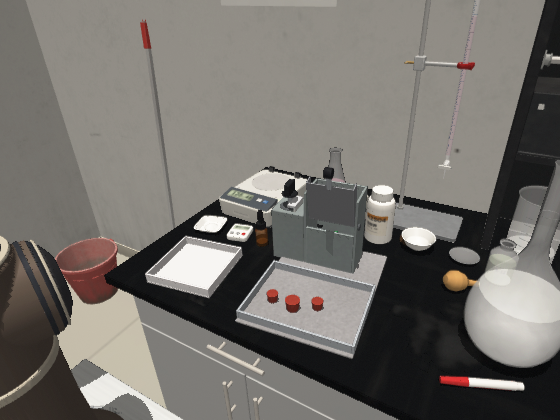

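View pics/side0.png

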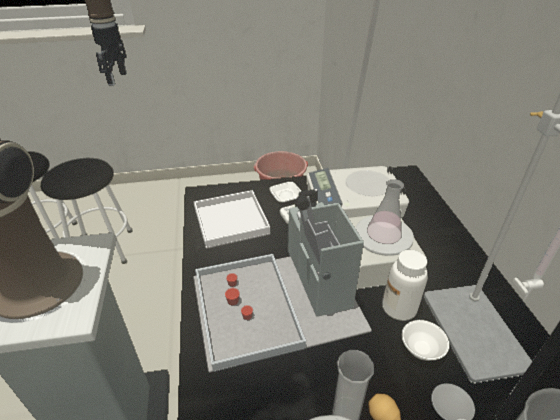

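Scene view: three red bungs at about (272,296), (292,303) and (317,303); white side tray around (197,264), hopper at (320,225), knob at (290,190), handle at (328,173). Side view: bungs at (232,279), (232,296) and (247,313).

Run:
```python
from h import *
B={}
for f in('scene0','side0'):
    im=cv2.imread(f'pics/{f}.png'); hsv=cv2.cvtColor(im,cv2.COLOR_BGR2HSV)
    m=((hsv[...,0]<8)|(hsv[...,0]>172))&(hsv[...,1]>140)&(hsv[...,2]>60)
    n,l,s,c=cv2.connectedComponentsWithStats(m.astype(np.uint8))
    B[f]=[c[i] for i in range(1,n) if 30<s[i][4]<400 and c[i][1]>230 and (c[i][0]<350)]
    print(f,[(np.round(c[i],1).tolist(),s[i].tolist()) for i in range(1,n) if s[i][4]>25])
for a in sorted(B['scene0'],key=lambda p:p[0]):
  for b in sorted(B['side0'],key=lambda p:p[1]):
    p,e=tri('scene0',a,'side0',b)
    if e<.006: print(np.round(p,4),round(e,4))
# catch tray / side tray corner guesses
for nm,ps,pd,z in (('side tray',[(188,238),(243,244),(211,293),(149,266)],[(194,195),(258,192),(270,231),(203,245)],.026),):
    for a,b in zip(ps,pd): print(nm,np.round(plane('scene0',*a,z),3),np.round(plane('side0',*b,z),3))
print('knob',tri('scene0',(290,186),'side0',(309,196)),'handle',tri('scene0',(328,173),'side0',(326,275)))
a=cv2.imread('pics/scene0.png')[150:345,130:400]; b=cv2.imread('pics/side0.png')[170:370,185:385]
a=cv2.resize(a,(int(a.shape[1]*1.48),int(a.shape[0]*1.48*2)) if 0 else None,fx=2.9,fy=2.9); b=cv2.resize(b,None,fx=2.9,fy=2.9)
cv2.imwrite('pics/ca.png',a); cv2.imwrite('pics/cb.png',b)
```

```text
scene0 [([145.1, 35.3], [141, 23, 10, 25, 158]), ([465.6, 65.6], [457, 62, 18, 8, 91]), ([97.0, 277.8], [88, 270, 23, 19, 124]), ([77.8, 281.6], [73, 275, 10, 16, 61]), ([85.7, 285.0], [82, 281, 8, 8, 35]), ([272.0, 295.3], [267, 289, 11, 14, 115]), ([292.0, 302.7], [285, 295, 15, 17, 198]), ([317.0, 303.0], [312, 297, 11, 14, 122]), ([454.5, 380.2], [439, 376, 30, 11, 269])]
side0 [([231.2, 277.6], [227, 274, 9, 8, 54]), ([231.7, 293.6], [226, 289, 13, 11, 103]), ([246.5, 310.4], [242, 306, 10, 10, 74])]
[ 0.4466 -0.0777  0.0212] 0.0023
[ 0.4442 -0.1286  0.0252] 0.0036
[ 0.4717 -0.1741  0.0208] 0.0022
side tray [0.525 0.235 0.026] [0.364 0.252 0.026]
side tray [0.571 0.087 0.026] [0.546 0.236 0.026]
side tray [0.384 0.04  0.026] [0.556 0.063 0.026]
side tray [0.389 0.235 0.026] [0.386 0.038 0.026]
knob (array([ 0.63165121, -0.02360763,  0.19136427]), np.float64(0.0007318679898189125)) handle (array([ 0.61967589, -0.17675485,  0.20649587]), np.float64(0.13514739832477707))
```

View pics/ca.png

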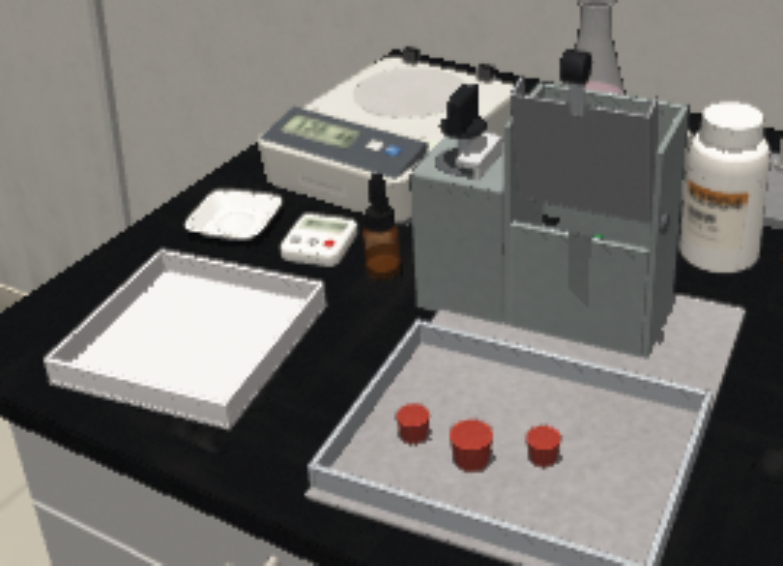

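View pics/cb.png

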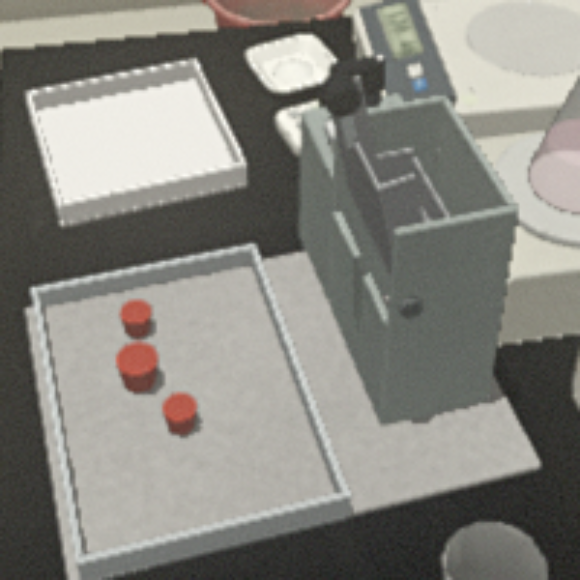

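The crops show three bungs, the tray corners, the knob with its bar near scene (290,185), and the handle disc at scene (328.6,173) / side (304,201).

Run:
```python
from h import *
s=lambda x,y:(130+x/2.9,150+y/2.9); d=lambda x,y:(185+x/2.9,170+y/2.9)
def T(n,a,b): p,e=tri('scene0',s(*a),'side0',d(*b)); print(n,np.round(p,4),round(e,4)); return p
T('catch BL',(424,323),(258,246));T('catch FL',(312,466),(33,290));T('catch BR',(712,392),(348,494))
print(np.round([plane('side0',*d(*q),.026) for q in((258,246),(33,290),(348,494),(82,563))],3).tolist())
T('st BL',(163,252),(195,62));T('st BR',(325,284),(245,163));T('st FR',(230,402),(62,207));T('st FL',(47,363),(26,95))
T('handle',(576,66),(345,92));T('knob bar',(463,100),(372,72))
```

```text
catch BL [ 0.5527 -0.0239  0.0233] 0.0035
catch FL [ 0.3692 -0.0428  0.0248] 0.0003
catch BR [ 0.5773 -0.2668  0.0258] 0.0002
[[0.553, -0.024, 0.026], [0.369, -0.044, 0.026], [0.577, -0.267, 0.026], [0.399, -0.289, 0.026]]
st BL [0.5301 0.2461 0.023 ] 0.0002
st BR [0.5569 0.0804 0.0255] 0.002
st FR [0.3943 0.0525 0.0247] 0.0018
st FL [0.3634 0.2186 0.0227] 0.0006
handle [ 0.5939 -0.1384  0.2654] 0.0015
knob bar [ 0.6429 -0.0165  0.1885] 0.0016
```

>>> carry_out:
  targets: "-1 -0.45 -0.588 0.06 1.22;-1 -0.45 -0.588 0.06 1.22;-1 -0.45 -0.588 0.06 1.22;-1 -0.45 -0.588 0.06 1.22;-1 -0.45 -0.588 0.06 1.22;-1 -0.45 -0.588 0.06 1.22;-1 -0.45 -0.588 0.06 1.22;-1 -0.45 -0.588 0.06 1.22;-1 -0.45 -0.588 0.06 1.22;-1 -0.45 -0.588 0.06 1.22"

```text
clock: 0.98
eef_pos: [0.3183, 0.2208, 0.1975]
tcp_rot: [[-0.093, 0.996, 0.001], [0.996, 0.093, 0.0], [0.0, 0.001, -1.0]]
contact_force: [0.7, -0.3, 0.2]
gripper_width: 0.0852
finger_force: 0.0
```

```bash
cat >> h.py <<'E'
def go(x,y,z,yaw=None):
    """shift to world target in tool axes; yaw = heading of tool y"""
    o=arm.get_obs(); R=o['tcp_rot']; d=R.T@(np.array([x,y,z])-o['eef_pos']); h=np.arctan2(R[1,1],R[0,1])
    r=0 if yaw is None else -(yaw-h); print('shift',np.round(d,4),'roll',round(r,3),'hdg',round(h,3),'tcp',np.round(o['eef_pos'],4),'t',round(o['clock'],2),'w',round(o['gripper_width'],4),'F',np.round(o['contact_force'],1),'q',np.round(o['joint_pos'],2))
E
python3 -c "
from h import *
go(.447,-.078,.15,.1)"
```

```text
shift [-0.3095  0.1003  0.0475] roll -0.007 hdg 0.093 tcp [0.3183 0.2208 0.1975] t 0.98 w 0.0852 F [ 0.7 -0.3  0.2] q [ 0.49 -0.13  2.19 -0.    1.09  0.4 ]
```

>>> carry_out:
  targets: "-1 -0.04 0.012 0.03 0;-1 -0.08 0.025 0.03 0;-1 -0.12 0.037 0.03 0;-1 -0.16 0.05 0.03 0;-1 -0.2 0.063 0.03 0;-1 -0.24 0.075 0.03 0;-1 -0.275 0.09 0.03 0;-1 -0.31 0.1 0.03 0;-1 -0.31 0.1 0.03 0;-1 -0.31 0.1 0.03 0"

```text
clock: 1.82
eef_pos: [0.4486, -0.0781, 0.1676]
tcp_rot: [[-0.093, 0.996, -0.0], [0.996, 0.093, 0.0], [0.0, -0.0, -1.0]]
contact_force: [-0.5, 1.1, 0.2]
gripper_width: 0.0854
finger_force: 0.0
```

```bash
cat >> h.py <<'E'
def reds(f,lo=30):
    im=cv2.imread(f'pics/{f}.png'); hsv=cv2.cvtColor(im,cv2.COLOR_BGR2HSV)
    m=((hsv[...,0]<8)|(hsv[...,0]>172))&(hsv[...,1]>140)&(hsv[...,2]>50)
    n,l,s,c=cv2.connectedComponentsWithStats(m.astype(np.uint8))
    return [(c[i],s[i]) for i in range(1,n) if s[i][4]>lo]
E
python3 -c "
from h import *
snap('wrist','w1'); snap('scene','s1')
for c,s in reds('w1',200): print(np.round(c),s,np.round(plane('w1',*c,.022),4))
print([np.round(c) for c,s in reds('s1') if 230<c[0]<390])
go(.447,-.078,.15,.1)"
```

```text
[277. 196.] [262 180  31  33 792] [ 0.447  -0.0791  0.022 ]
[269. 257.] [ 250  235   38   43 1245] [ 0.4447 -0.1316  0.022 ]
[295. 305.] [282 287  28  34 741] [ 0.4714 -0.1743  0.022 ]
[array([272., 296.]), array([292., 303.]), array([317., 303.])]
shift [-0.0025 -0.0003  0.017 ] roll -0.003 hdg 0.097 tcp [ 0.4471 -0.0755  0.167 ] t 1.92 w 0.0853 F [ 0.2 -0.3  0.9] q [-0.26  0.05  2.08  0.    1.01 -0.36]
```

View pics/w1.png

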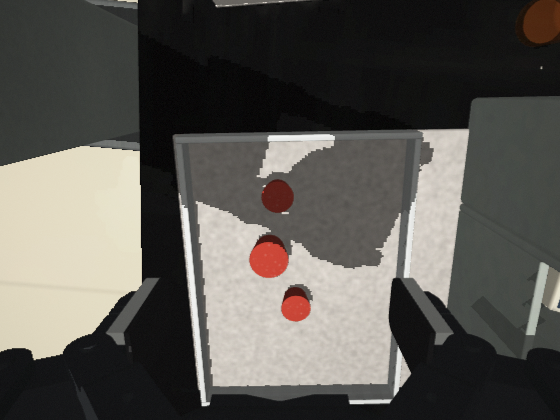

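The wrist view shows the three bungs at (277,196), (269,257) and (295,305), inside the catch tray. They agree with the earlier fix. Descending on the first.

>>> carry_out:
  targets: "-1 -0.002 0 0.04 0;-1 -0.002 0 0.08 0;-1 -0.002 0 0.11 0;-1 -0.002 0 0.135 0;-1 -0.002 0 0.155 0;-1 -0.002 0 0.155 0;1 -0.002 0 0.155 0;1 -0.002 0 0.155 0;1 -0.002 0 0.155 0;1 -0.002 0 0.155 0"

```text
clock: 2.75
eef_pos: [0.4499, -0.0781, 0.0143]
tcp_rot: [[-0.098, 0.995, 0.003], [0.995, 0.098, -0.001], [-0.001, 0.003, -1.0]]
contact_force: [-0.6, 0.4, -1.0]
gripper_width: 0.0388
finger_force: 0.0
```

>>> carry_out:
  targets: "1 0 0 0 0;1 0 0 0 0;1 0 0 0 0;1 0 0 0 0;1 0 0 -0.02 0;1 0 0 -0.05 0;1 0 0 -0.09 0;1 0 0 -0.12 0;1 0 0 -0.12 0;1 0 0 -0.12 0"

```text
clock: 3.58
eef_pos: [0.4505, -0.0787, 0.1353]
tcp_rot: [[-0.098, 0.995, 0.006], [0.995, 0.098, -0.002], [-0.002, 0.006, -1.0]]
contact_force: [-0.4, 0.0, -0.5]
gripper_width: 0.0214
finger_force: 59.0
```

```bash
python3 -c "
from h import *
go(.50,.19,.13,.1)"
```

```text
shift [0.2626 0.0755 0.0052] roll -0.002 hdg 0.098 tcp [ 0.4505 -0.0787  0.1353] t 3.58 w 0.0214 F [-0.4  0.  -0.5] q [-0.27  0.1   2.1   0.    0.93 -0.37]
```

>>> carry_out:
  targets: "1 0.035 0.005 0 0;1 0.07 0.01 0 0;1 0.11 0.015 0 0;1 0.15 0.02 0 0;1 0.19 0.025 0 0;1 0.23 0.031 0 0;1 0.26 0.036 0 0;1 0.276 0.038 0.02 0;1 0.276 0.038 0.05 0;1 0.276 0.038 0.08 0"

```text
clock: 4.42
eef_pos: [0.4587, 0.2017, 0.0511]
tcp_rot: [[-0.101, 0.995, 0.0], [0.995, 0.101, 0.0], [0.0, 0.0, -1.0]]
contact_force: [-0.8, -0.3, -0.0]
gripper_width: 0.0213
finger_force: 59.0
```

```bash
python3 -c "
from h import *
go(.461,.20,.014,.1)"
```

```text
shift [-0.002   0.0021  0.0371] roll 0.001 hdg 0.101 tcp [0.4587 0.2017 0.0511] t 4.42 w 0.0213 F [-0.8 -0.3 -0. ] q [0.33 0.33 2.04 0.   0.77 0.23]
```

>>> carry_out:
  targets: "1 0 0 0.02 0;1 0 0 0.037 0;1 0 0 0.037 0;-1 0 0 0.037 0;-1 0 0 0.037 0;-1 0 0 0.037 0;-1 0 0 0.037 0;-1 0 0 0.037 0;-1 0 0 0.01 0;-1 0 0 -0.03 0"

```text
clock: 5.25
eef_pos: [0.4552, 0.1989, 0.0799]
tcp_rot: [[-0.098, 0.995, -0.009], [0.995, 0.098, -0.003], [-0.002, -0.009, -1.0]]
contact_force: [0.8, 0.5, -0.1]
gripper_width: 0.0852
finger_force: 0.0
```

```bash
python3 -c "
from h import *
snap('scene','s2')
print([np.round(c) for c,s in reds('s2') if 150<c[0]<390])
snap('side','d2')
print([np.round(c) for c,s in reds('d2') if 190<c[0]<390])
go(.4447,-.1316,.10,.1)"
```

```text
[array([180., 258.]), array([292., 303.]), array([317., 303.])]
[array([232., 294.]), array([246., 311.])]
shift [-0.3302 -0.0523 -0.013 ] roll -0.002 hdg 0.098 tcp [0.4646 0.2022 0.0886] t 5.35 w 0.0852 F [1.4 0.4 0.9] q [0.32 0.27 2.02 0.   0.84 0.23]
```

>>> carry_out:
  targets: "-1 -0.035 -0.005 -0.02 0;-1 -0.07 -0.011 -0.02 0;-1 -0.11 -0.017 -0.02 0;-1 -0.15 -0.023 -0.02 0;-1 -0.19 -0.03 -0.02 0;-1 -0.23 -0.036 -0.02 0;-1 -0.27 -0.043 -0.02 0;-1 -0.31 -0.049 -0.02 0;-1 -0.33 -0.051 -0.02 0;-1 -0.33 -0.051 -0.02 0"

```text
clock: 6.18
eef_pos: [0.4414, -0.1372, 0.1034]
tcp_rot: [[-0.093, 0.996, 0.003], [0.996, 0.093, -0.002], [-0.003, 0.003, -1.0]]
contact_force: [0.5, 0.1, 0.9]
gripper_width: 0.0852
finger_force: 0.0
```

```bash
python3 -c "
from h import *
snap('wrist','w3')
for c,s in reds('w3',200): print(np.round(c),s,np.round(plane('w3',*c,.022),4))
go(.4447,-.1316,.014,.1)"
```

```text
[285. 213.] [ 260  186   52   54 2149] [ 0.445  -0.1319  0.022 ]
[319. 278.] [ 301  256   38   43 1263] [ 0.4714 -0.1747  0.022 ]
shift [0.0031 0.0039 0.089 ] roll -0.006 hdg 0.094 tcp [ 0.4409 -0.135   0.103 ] t 6.23 w 0.0857 F [0.4 0.8 0.2] q [-0.39  0.17  2.11  0.    0.86 -0.49]
```

>>> carry_out:
  targets: "-0.4 0.003 0.004 0.01 0;-0.4 0.003 0.004 0.02 0;-0.4 0.003 0.004 0.04 0;-0.4 0.003 0.004 0.06 0;-0.4 0.003 0.004 0.08 0;-0.4 0.003 0.004 0.088 0;1 0.003 0.004 0.088 0;1 0.003 0.004 0.088 0;1 0.003 0.004 0.088 0;1 0.003 0.004 0.088 0"

```text
clock: 7.07
eef_pos: [0.4454, -0.1298, 0.0156]
tcp_rot: [[-0.098, 0.995, 0.002], [0.995, 0.098, -0.001], [-0.001, 0.002, -1.0]]
contact_force: [-0.1, -0.5, 0.1]
gripper_width: 0.0277
finger_force: 59.0
```

>>> carry_out:
  targets: "1 0 0 0 0;1 0 0 0 0;1 0 0 0 0;1 0 0 -0.02 0;1 0 0 -0.05 0;1 0 0 -0.09 0;1 0 0 -0.12 0;1 0 0 -0.12 0;1 0 0 -0.12 0;1 0 0 -0.12 0"

```text
clock: 7.9
eef_pos: [0.4437, -0.1295, 0.1343]
tcp_rot: [[-0.098, 0.995, -0.0], [0.995, 0.098, 0.0], [0.0, -0.0, -1.0]]
contact_force: [0.1, -0.1, -1.2]
gripper_width: 0.0282
finger_force: 59.2
```

```bash
python3 -c "
from h import *
go(.461,.15,.13,.1)"
```

```text
shift [0.2765 0.0445 0.0044] roll -0.002 hdg 0.098 tcp [ 0.4437 -0.1295  0.1343] t 7.9 w 0.0282 F [ 0.1 -0.1 -1.2] q [-0.38  0.12  2.08  0.    0.94 -0.48]
```

>>> carry_out:
  targets: "1 0.035 0.005 0 0;1 0.07 0.011 0 0;1 0.11 0.017 0 0;1 0.15 0.023 0 0;1 0.19 0.03 0 0;1 0.23 0.036 0 0;1 0.26 0.041 0 0;1 0.276 0.044 0.02 0;1 0.276 0.044 0.05 0;1 0.276 0.044 0.08 0"

```text
clock: 8.73
eef_pos: [0.4604, 0.1506, 0.0526]
tcp_rot: [[-0.101, 0.995, -0.001], [0.995, 0.101, -0.0], [-0.0, -0.001, -1.0]]
contact_force: [-0.4, -0.2, -0.4]
gripper_width: 0.0281
finger_force: 59.2
```

>>> carry_out:
  targets: "1 0 0 0.02 0;1 0 0 0.038 0;1 0 0 0.038 0;-1 0 0 0.038 0;-1 0 0 0.038 0;-1 0 0 0.038 0;-1 0 0 0.038 0;-1 0 0 0.038 0;-1 0 0 0.01 0;-1 0 0 -0.03 0"

```text
clock: 9.57
eef_pos: [0.4572, 0.1483, 0.0823]
tcp_rot: [[-0.098, 0.995, -0.009], [0.995, 0.098, -0.002], [-0.001, -0.009, -1.0]]
contact_force: [0.6, -0.5, 0.2]
gripper_width: 0.0852
finger_force: 0.0
```

```bash
python3 -c "
from h import *
snap('scene','s4')
print([np.round(c) for c,s in reds('s4') if 150<c[0]<390])
go(.4714,-.1747,.10,.1)"
```

```text
[array([180., 258.]), array([196., 263.]), array([317., 303.])]
shift [-0.324  -0.0255 -0.0087] roll -0.002 hdg 0.098 tcp [0.4651 0.1503 0.0919] t 9.62 w 0.085 F [2.6 1.7 4.5] q [0.22 0.23 2.06 0.   0.84 0.13]
```

>>> carry_out:
  targets: "-0.6 -0.035 -0.002 -0.02 0;-0.6 -0.07 -0.004 -0.02 0;-0.6 -0.11 -0.007 -0.02 0;-0.6 -0.15 -0.01 -0.02 0;-0.6 -0.19 -0.012 -0.02 0;-0.6 -0.23 -0.015 -0.02 0;-0.6 -0.27 -0.018 -0.02 0;-0.6 -0.31 -0.021 -0.02 0;-0.6 -0.325 -0.022 -0.02 0;-0.6 -0.325 -0.022 -0.02 0"

```text
clock: 10.45
eef_pos: [0.4721, -0.1805, 0.1059]
tcp_rot: [[-0.093, 0.996, 0.004], [0.996, 0.093, -0.003], [-0.003, 0.003, -1.0]]
contact_force: [0.7, -0.8, -0.2]
gripper_width: 0.0685
finger_force: 0.0
```

```bash
python3 -c "
from h import *
snap('wrist','w5')
for c,s in reds('w5',200): print(np.round(c),s,np.round(plane('w5',*c,.022),4))
go(.4714,-.1747,.014,.1)"
```

```text
[279. 212.] [ 259  191   40   42 1288] [ 0.4717 -0.1757  0.022 ]
shift [0.0036 0.0001 0.0914] roll -0.006 hdg 0.094 tcp [ 0.4715 -0.1782  0.1054] t 10.5 w 0.0681 F [-0.7 -0.1 -0.5] q [-0.45  0.24  2.01  0.    0.89 -0.54]
```

>>> carry_out:
  targets: "-0.6 0.003 0 0.02 0;-0.6 0.003 0 0.04 0;-0.6 0.003 0 0.06 0;-0.6 0.003 0 0.08 0;-0.6 0.003 0 0.091 0;-0.6 0.003 0 0.091 0;1 0.003 0 0.091 0;1 0.003 0 0.091 0;1 0.003 0 0.091 0;1 0.003 0 0.091 0"

```text
clock: 11.33
eef_pos: [0.4719, -0.1737, 0.0151]
tcp_rot: [[-0.098, 0.995, 0.002], [0.995, 0.098, -0.001], [-0.001, 0.002, -1.0]]
contact_force: [-1.3, 1.0, 7.2]
gripper_width: 0.0214
finger_force: 58.7
```

>>> carry_out:
  targets: "1 0 0 0 0;1 0 0 0 0;1 0 0 0 0;1 0 0 -0.02 0;1 0 0 -0.05 0;1 0 0 -0.09 0;1 0 0 -0.12 0;1 0 0 -0.12 0;1 0 0 -0.12 0;1 0 0 -0.12 0"

```text
clock: 12.17
eef_pos: [0.4702, -0.1731, 0.1334]
tcp_rot: [[-0.098, 0.995, -0.0], [0.995, 0.098, 0.0], [0.0, -0.0, -1.0]]
contact_force: [-1.2, 0.4, -1.0]
gripper_width: 0.0213
finger_force: 59.0
```

```bash
python3 -c "
from h import *
go(.463,.10,.13,.1)"
```

```text
shift [0.2725 0.0195 0.0035] roll -0.002 hdg 0.098 tcp [ 0.4702 -0.1731  0.1334] t 12.17 w 0.0213 F [-1.2  0.4 -1. ] q [-0.44  0.19  2.   -0.    0.95 -0.54]
```

>>> carry_out:
  targets: "1 0.035 0.002 0 0;1 0.07 0.005 0 0;1 0.11 0.008 0 0;1 0.15 0.011 0 0;1 0.19 0.014 0 0;1 0.23 0.017 0 0;1 0.26 0.019 0 0;1 0.275 0.02 0.02 0;1 0.275 0.02 0.05 0;1 0.275 0.02 0.08 0"

```text
clock: 13.0
eef_pos: [0.4629, 0.1037, 0.0518]
tcp_rot: [[-0.101, 0.995, -0.001], [0.995, 0.101, -0.0], [0.0, -0.001, -1.0]]
contact_force: [1.1, -0.3, -0.2]
gripper_width: 0.0213
finger_force: 59.0
```

>>> carry_out:
  targets: "1 0 0 0.02 0;1 0 0 0.038 0;1 0 0 0.038 0;-1 0 0 0.038 0;-1 0 0 0.038 0;-1 0 0 0.038 0;-1 0 0 0.038 0;-1 0 0 0.038 0;-1 0 0 0.01 0;-1 0 0 -0.03 0"

```text
clock: 13.83
eef_pos: [0.4596, 0.1017, 0.0811]
tcp_rot: [[-0.098, 0.995, -0.009], [0.995, 0.098, -0.001], [-0.0, -0.009, -1.0]]
contact_force: [-0.7, -0.7, -0.7]
gripper_width: 0.0853
finger_force: 0.0
```

>>> carry_out:
  targets: "0 -0.04 0 -0.04 0;0 -0.08 0 -0.08 0;0 -0.1 0 -0.12 0;0 -0.1 0 -0.16 0;0 -0.1 0 -0.2 0;0 -0.1 0 -0.23 0;0 -0.1 0 -0.23 0;0 -0.1 0 -0.23 0;0 -0.1 0 -0.23 0;0 -0.1 0 -0.23 0"

```text
clock: 14.67
eef_pos: [0.4724, 0.0029, 0.3123]
tcp_rot: [[-0.098, 0.995, -0.002], [0.995, 0.098, 0.0], [0.0, -0.002, -1.0]]
contact_force: [-0.4, 0.5, -0.4]
gripper_width: 0.0427
finger_force: 0.0
```

```bash
python3 -c "
from h import *
snap('scene','s6');snap('side','d6')
print([np.round(c) for c,s in reds('s6') if 150<c[0]<390],[np.round(c) for c,s in reds('d6') if 150<c[0]<390])
go(.592,-.143,.33,.1)"
```

```text
[array([180., 258.]), array([196., 263.]), array([212., 269.])] []
shift [-0.1571  0.105  -0.0191] roll -0.002 hdg 0.098 tcp [0.4721 0.0031 0.3114] t 14.77 w 0.0428 F [-1.1  0.  -0.5] q [-0.09 -0.06  1.88  0.    1.32 -0.18]
```

View pics/s6.png

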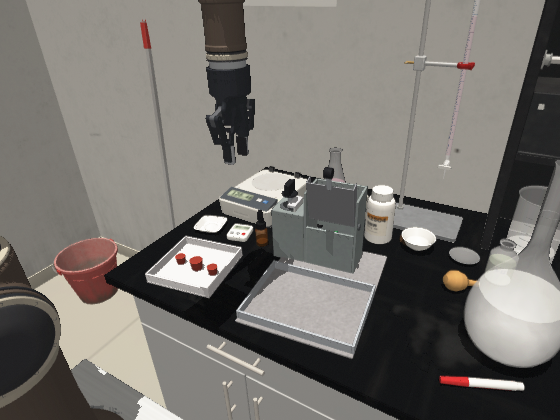

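All three bungs lie in the side tray at (180,258), (196,263) and (212,269), and the catch tray is empty. Now the bin.

>>> carry_out:
  targets: "0 -0.02 0.01 -0.03 -0.12;0 -0.04 0.025 -0.03 -0.24;0 -0.06 0.04 -0.03 -0.36;0 -0.08 0.05 -0.03 -0.48;0 -0.1 0.06 -0.03 -0.6;0 -0.12 0.075 -0.03 -0.72;0 -0.14 0.085 -0.03 -0.84;0 -0.157 0.09 -0.03 -0.96;0 -0.157 0.09 -0.03 -1.08;0 -0.157 0.09 -0.03 -1.2"

```text
clock: 15.6
eef_pos: [0.5779, -0.1454, 0.3406]
tcp_rot: [[-0.964, 0.265, -0.005], [0.265, 0.964, 0.001], [0.005, 0.0, -1.0]]
contact_force: [0.6, 0.4, -0.9]
gripper_width: 0.0428
finger_force: 0.0
```

```bash
python3 -c "
from h import *
go(.585,-.144,.34,1.67)"
```

```text
shift [-0.0065  0.0032  0.0006] roll -0.367 hdg 1.303 tcp [ 0.5779 -0.1454  0.3406] t 15.6 w 0.0428 F [ 0.6  0.4 -0.9] q [-0.32  0.18  1.58 -0.    1.39 -1.62]
```

>>> carry_out:
  targets: "0 0 0 0 -0.12;0 0 0 0 -0.24;0 0 0 0 -0.367;0 0 0 0 -0.367;0 0 0 0 -0.367;0 0 0 0 -0.367;0 0 0 0 -0.367;0 0 0 0 -0.367;0 0 0 0 -0.367;0 0 0 0 -0.367"

```text
clock: 16.43
eef_pos: [0.5785, -0.1446, 0.3437]
tcp_rot: [[-0.996, -0.094, 0.0], [-0.094, 0.996, -0.0], [-0.0, -0.0, -1.0]]
contact_force: [-0.1, -0.4, 0.1]
gripper_width: 0.0425
finger_force: 0.0
```

```bash
python3 -c "
from h import *
snap('wrist','w7')
go(.592,-.144,.256,1.67)"
```

```text
shift [-0.0135 -0.0006  0.0877] roll -0.005 hdg 1.665 tcp [ 0.5785 -0.1446  0.3437] t 16.48 w 0.0431 F [ 0.4 -0.6 -0.3] q [-0.32  0.17  1.57 -0.    1.39 -1.98]
```

View pics/w7.png

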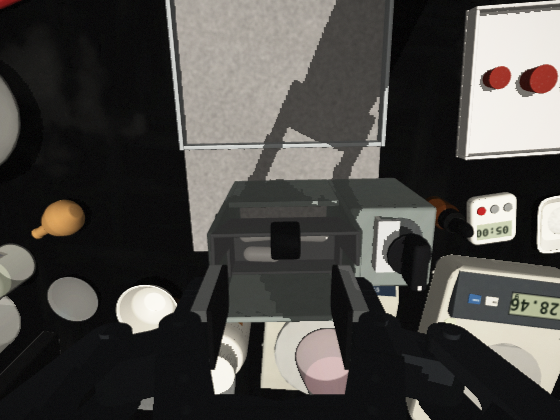

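The wrist view shows the handle at (286,240), midway between the fingers, with two white bars in the bin behind it and the knob at (410,260).

Run:
```python
from h import *
print('handle via tri scene',tri('scene0',(328.6,172.8),'w7',(286,240)))
print(plane('w7',286,240,.27))
for p in ([.592,-.1443,.266],[.6323,-.0276,.20]): print(proj('w7',p))
hp=np.array([.6237,-.141]);ps=.1
go(.5925,-.143,.256,1.671)
```

```text
handle via tri scene (array([ 0.58948651, -0.14014823,  0.26661948]), np.float64(0.0009773971342839684))
[ 0.58792824 -0.13990866  0.27      ]
[278.29168405 243.09511859]
[413.16891691 270.25828602]
shift [-0.0141  0.0003  0.0877] roll -0.006 hdg 1.665 tcp [ 0.5785 -0.1446  0.3437] t 16.48 w 0.0431 F [ 0.4 -0.6 -0.3] q [-0.32  0.17  1.57 -0.    1.39 -1.98]
```

>>> carry_out:
  targets: "0 -0.013 0.003 0 0;0 -0.013 0.003 0.02 0;0 -0.013 0.003 0.04 0;0 -0.013 0.003 0.06 0;0 -0.013 0.003 0.075 0;0 -0.013 0.003 0.088 0;0 -0.013 0.003 0.088 0;1 -0.013 0.003 0.088 0;1 -0.013 0.003 0.088 0;1 -0.013 0.003 0.088 0"

```text
clock: 17.32
eef_pos: [0.5917, -0.1399, 0.2571]
tcp_rot: [[-0.995, -0.095, 0.002], [-0.095, 0.995, 0.001], [-0.002, 0.001, -1.0]]
contact_force: [-0.3, 1.7, -0.0]
gripper_width: 0.0164
finger_force: 60.2
```

>>> carry_out:
  targets: "1 0 0 0 0;1 0 0 0 0;1 0 0 0 0;1 0 0 0 0;1 0 0 0 0;1 0 0 0 0;1 0 0 0 0;1 0 0 0 0;1 0 0 0 0;1 0 0 0 0"

```text
clock: 18.15
eef_pos: [0.5918, -0.1399, 0.2571]
tcp_rot: [[-0.996, -0.094, 0.002], [-0.094, 0.996, 0.0], [-0.002, 0.0, -1.0]]
contact_force: [0.1, 4.7, 5.7]
gripper_width: 0.0165
finger_force: 60.9
```

```bash
python3 -c "
from h import *
go(.5925,-.14,.256,1.671)
t=.23
o=arm.get_obs();print(o['finger_force'])
for k in np.arange(0,2.0,.13): 
    # tool x = -hopper x
    print(round(k,2), round(.14*(np.sin(.23+k)-np.sin(.23)),3), round(.14*(np.cos(.23)-np.cos(.23+k)),3))
"
```

```text
shift [-0.0007 -0.0001  0.0011] roll -0.006 hdg 1.665 tcp [ 0.5918 -0.1399  0.2571] t 18.15 w 0.0165 F [0.1 4.7 5.7] q [-0.3   0.25  1.65  0.    1.24 -1.97]
60.937793254852295
0.0 0.0 0.0
0.13 0.017 0.005
0.26 0.034 0.013
0.39 0.049 0.022
0.52 0.064 0.034
0.65 0.076 0.047
0.78 0.087 0.062
0.91 0.095 0.078
1.04 0.102 0.095
1.17 0.106 0.113
1.3 0.108 0.131
1.43 0.108 0.149
1.56 0.105 0.167
1.69 0.1 0.184
1.82 0.092 0.201
1.95 0.083 0.216
```

>>> carry_out:
  targets: "1 0.008 0.0 0.002 0;1 0.017 0 0.005 0;1 0.034 0 0.013 0;1 0.049 0 0.022 0;1 0.064 0 0.034 0;1 0.076 0 0.047 0;1 0.087 0 0.062 0;1 0.095 0 0.078 0;1 0.102 0 0.095 0;1 0.102 0 0.095 0"

```text
clock: 18.98
eef_pos: [0.4853, -0.1518, 0.1586]
tcp_rot: [[-0.995, -0.095, -0.007], [-0.095, 0.995, -0.003], [0.007, -0.003, -1.0]]
contact_force: [-7.2, -3.8, 4.2]
gripper_width: 0.0165
finger_force: 74.8
```

```bash
python3 -c "
from h import *
go(.5925,-.14,.256,1.671);print(arm.get_obs()['finger_force'])"
```

```text
shift [-0.1071  0.0013 -0.0982] roll -0.005 hdg 1.666 tcp [ 0.4853 -0.1518  0.1586] t 18.98 w 0.0165 F [-7.2 -3.8  4.2] q [-0.39  0.17  1.96 -0.01  1.01 -2.05]
74.84711050987244
```

>>> carry_out:
  targets: "1 0.004 0 0.018 0;1 0.006 0 0.036 0;1 0.006 0 0.054 0;1 0.003 0 0.072 0;1 -0.002 0 0.089 0;1 -0.006 0 0.098 0;1 -0.01 0 0.106 0;1 -0.015 0 0.114 0;1 -0.02 0 0.122 0;1 -0.022 0 0.124 0"

```text
clock: 19.82
eef_pos: [0.5046, -0.1495, 0.0331]
tcp_rot: [[-0.995, -0.098, -0.014], [-0.098, 0.995, -0.002], [0.014, -0.0, -1.0]]
contact_force: [-12.9, -8.1, -0.9]
gripper_width: 0.0163
finger_force: 87.1
```

>>> carry_out:
  targets: "1 0 0 0 0;1 0 0 0 0;1 0 0 0 0;1 0 0 0 0;1 0 0 0 0;1 0 0 0 0;1 0 0 0 0;1 0 0 0 0;1 0 0 0 0;1 0 0 0 0"

```text
clock: 20.65
eef_pos: [0.5046, -0.1496, 0.0333]
tcp_rot: [[-0.995, -0.097, -0.013], [-0.097, 0.995, -0.002], [0.013, -0.001, -1.0]]
contact_force: [-9.5, -8.1, -5.5]
gripper_width: 0.017
finger_force: 86.4
```

```bash
python3 -c "
from h import *
go(.5918,-.14,.257,1.671);print(arm.get_obs()['finger_force'])
snap('side','d8');snap('scene','s8')
a=cv2.imread('pics/d8.png')[170:370,185:385];b=cv2.imread('pics/s8.png')[150:350,220:420]
cv2.imwrite('pics/c8.png',cv2.resize(np.hstack([a,b]),None,fx=2,fy=2,interpolation=cv2.INTER_CUBIC))"
```

```text
shift [-0.0847  0.0009 -0.2249] roll -0.003 hdg 1.668 tcp [ 0.5046 -0.1496  0.0333] t 20.65 w 0.017 F [-9.5 -8.1 -5.5] q [-0.37  0.41  1.97 -0.01  0.77 -2.03]
86.3929796218872
```

View pics/c8.png

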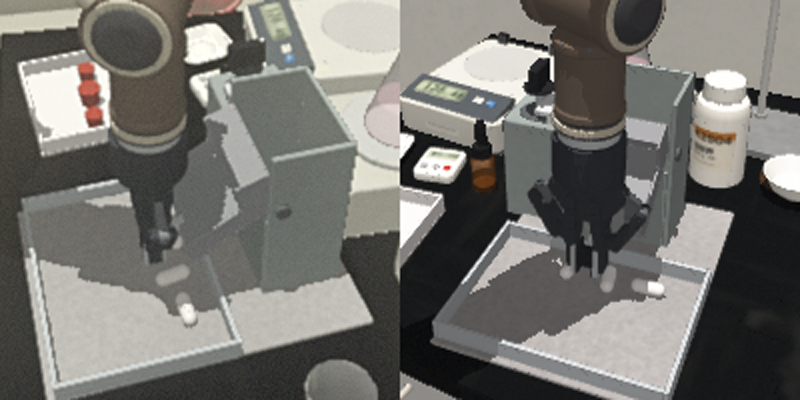

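Both views show the bin fully forward, with three white bars in the catch tray at about (566,268), (608,278) and (650,288) in the right half. Letting go and backing up to check that the bin is empty.

>>> carry_out:
  targets: "0 0 0 -0.002 0;0 0 0 -0.002 0;0 0 0 -0.002 0;0 0 0 -0.002 0;0 0 0 -0.02 0;0 0 0 -0.05 0;0 0 0 -0.09 0;0 0 0 -0.13 0;0 0.0 0 -0.17 0;0 0.0 0 -0.2 0"

```text
clock: 21.58
eef_pos: [0.5134, -0.149, 0.2411]
tcp_rot: [[-0.996, -0.093, 0.006], [-0.093, 0.996, -0.003], [-0.006, -0.004, -1.0]]
contact_force: [0.8, -0.8, 1.2]
gripper_width: 0.0428
finger_force: 0.0
```

>>> carry_out:
  targets: "0 0.02 0 -0.03 0;0 0.05 0 -0.06 0;0 0.08 0 -0.08 0;0 0.08 0 -0.08 0;0 0.08 0 -0.08 0;0 0.08 0 -0.08 0;0 0.08 0 -0.08 0;0 0.08 0 -0.08 0;0 0.08 0 -0.08 0;0 0.08 0 -0.08 0"

```text
clock: 22.42
eef_pos: [0.4319, -0.1552, 0.3155]
tcp_rot: [[-0.996, -0.095, -0.002], [-0.095, 0.996, 0.001], [0.002, 0.001, -1.0]]
contact_force: [-0.6, -0.1, 0.1]
gripper_width: 0.0426
finger_force: 0.0
```

```bash
python3 -c "
from h import *
snap('side','d9');snap('scene','s9');snap('wrist','w9')
a=cv2.imread('pics/d9.png')[190:370,195:375];b=cv2.imread('pics/s9.png')[150:330,220:400]
c=cv2.resize(cv2.imread('pics/w9.png'),(400,300))
c=np.vstack([c,np.zeros((100,400,3),np.uint8)])
t=cv2.resize(np.vstack([a,b]),None,fx=1.66,fy=1.66,interpolation=cv2.INTER_CUBIC)[:600]
d=np.zeros((t.shape[0],400,3),np.uint8); d[:400]=c
cv2.imwrite('pics/c9.png',np.hstack([t,d]))
go(.5918,-.14,.257,1.671)"
```

```text
shift [-0.1607  0.0002  0.0589] roll -0.006 hdg 1.665 tcp [ 0.4319 -0.1553  0.3161] t 22.57 w 0.0429 F [-0.7 -0.8 -0.3] q [-0.44 -0.09  1.91 -0.    1.33 -2.11]
```

View pics/c9.png

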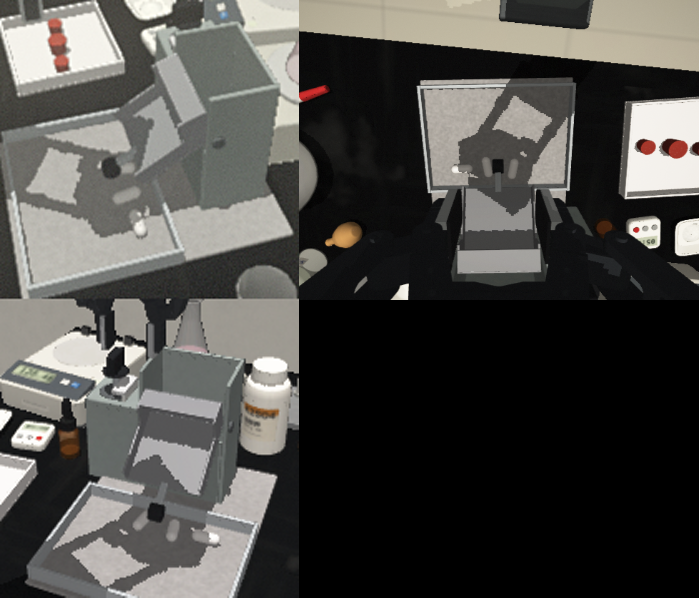

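The wrist crop shows the bin empty and still at its stop, and three bars in the catch tray beside the handle. Now I regrip the handle above the bars.

>>> carry_out:
  targets: "0 -0.03 0 0 0;0 -0.06 0 0.02 0;0 -0.074 0 0.05 0;0 -0.074 0 0.09 0;0 -0.074 0 0.13 0;0 -0.074 0 0.17 0;0 -0.074 0 0.21 0;0 -0.074 0 0.24 0;0 -0.074 0 0.265 0;0 -0.074 0 0.279 0"

```text
clock: 23.4
eef_pos: [0.5029, -0.1475, 0.0339]
tcp_rot: [[-0.996, -0.094, -0.006], [-0.094, 0.996, 0.002], [0.005, 0.003, -1.0]]
contact_force: [-0.2, 0.9, -0.1]
gripper_width: 0.0425
finger_force: 0.0
```

>>> carry_out:
  targets: "0 0 0 0 0;0 0 0 0 0;1 0 0 0 0;1 0 0 0 0;1 0 0 0 0;1 0 0 0 0;1 0 0 0 0;1 0 0 0 0;1 0 0 0 0;1 0 0 0 0"

```text
clock: 24.23
eef_pos: [0.5072, -0.1494, 0.0396]
tcp_rot: [[-0.995, -0.095, 0.003], [-0.095, 0.995, -0.002], [-0.003, -0.002, -1.0]]
contact_force: [-1.2, -1.1, 6.4]
gripper_width: 0.0167
finger_force: 61.0
```

```bash
python3 -c "
from h import *
go(.5918,-.14,.257,1.671);print(arm.get_obs()['finger_force'])
t=.23
for k in np.arange(1.95,-.01,-.13): print(round(k,2), round(.14*(np.sin(.23+k)-np.sin(2.18)),3), round(.14*(np.cos(2.18)-np.cos(.23+k)),3))"
```

```text
shift [-0.0858  0.0008 -0.2172] roll -0.005 hdg 1.666 tcp [ 0.5072 -0.1494  0.0396] t 24.23 w 0.0167 F [-1.2 -1.1  6.4] q [-0.37  0.39  1.98 -0.    0.77 -2.03]
61.04225277900696
1.95 0.0 0.0
1.82 0.009 -0.016
1.69 0.017 -0.032
1.56 0.022 -0.05
1.43 0.025 -0.068
1.3 0.025 -0.086
1.17 0.023 -0.104
1.04 0.019 -0.122
0.91 0.012 -0.139
0.78 0.004 -0.155
0.65 -0.007 -0.169
0.52 -0.019 -0.183
0.39 -0.033 -0.194
0.26 -0.049 -0.204
0.13 -0.065 -0.211
-0.0 -0.083 -0.216
```

>>> carry_out:
  targets: "1 0.005 0 -0.008 0;1 0.009 0 -0.016 0;1 0.017 0 -0.032 0;1 0.022 0 -0.05 0;1 0.025 0 -0.068 0;1 0.025 0 -0.086 0;1 0.023 0 -0.104 0;1 0.019 0 -0.122 0;1 0.012 0 -0.139 0;1 0.004 0 -0.155 0"

```text
clock: 25.07
eef_pos: [0.5039, -0.1498, 0.1929]
tcp_rot: [[-0.996, -0.094, 0.007], [-0.094, 0.996, -0.003], [-0.007, -0.003, -1.0]]
contact_force: [12.4, -4.2, -15.7]
gripper_width: 0.0166
finger_force: 58.8
```

>>> carry_out:
  targets: "1 -0.011 0 -0.014 0;1 -0.023 0 -0.028 0;1 -0.037 0 -0.039 0;1 -0.053 0 -0.049 0;1 -0.069 0 -0.056 0;1 -0.08 0 -0.06 0;1 -0.091 0 -0.061 0;1 -0.096 0 -0.061 0;1 -0.096 0 -0.061 0;1 -0.096 0 -0.061 0"

```text
clock: 25.9
eef_pos: [0.5955, -0.1396, 0.2544]
tcp_rot: [[-0.996, -0.093, -0.004], [-0.093, 0.996, 0.001], [0.004, 0.001, -1.0]]
contact_force: [-2.5, -0.0, 4.5]
gripper_width: 0.0159
finger_force: 58.5
```

```bash
python3 -c "
from h import *
go(.5918,-.14,.257,1.671);print(arm.get_obs()['finger_force'])"
```

```text
shift [ 0.0037 -0.0001 -0.0026] roll -0.007 hdg 1.664 tcp [ 0.5955 -0.1396  0.2544] t 25.9 w 0.0159 F [-2.5 -0.   4.5] q [-0.3   0.26  1.64 -0.    1.24 -1.96]
58.54391634464264
```

>>> carry_out:
  targets: "1 -0.003 0 0 0;1 -0.006 0 0 0;1 -0.008 0 0 0;1 -0.008 0 0 0;1 -0.008 0 0 0;1 -0.008 0 0 0;1 -0.008 0 0 0;1 -0.008 0 0 0;1 -0.008 0 0 0;1 -0.008 0 0 0"

```text
clock: 26.73
eef_pos: [0.6032, -0.1386, 0.2554]
tcp_rot: [[-0.996, -0.094, -0.003], [-0.094, 0.996, 0.001], [0.003, 0.001, -1.0]]
contact_force: [-5.8, 0.8, 8.8]
gripper_width: 0.0162
finger_force: 58.9
```

>>> carry_out:
  targets: "0 0 0 0 0;0 0 0 0 0;0 0 0 0 0;0 0 0 0 0;0 0 0 -0.02 0;0 0 0 -0.05 0;0 0 0 -0.08 0;0 0 0 -0.09 0;0 0 0 -0.09 0;0 0 0 -0.09 0"

```text
clock: 27.57
eef_pos: [0.6051, -0.1391, 0.3434]
tcp_rot: [[-0.996, -0.094, 0.0], [-0.094, 0.996, -0.0], [-0.0, -0.0, -1.0]]
contact_force: [0.9, 0.4, 0.2]
gripper_width: 0.0429
finger_force: 0.0
```

```bash
python3 -c "
from h import *
snap('side','d10');snap('scene','s10')
a=cv2.imread('pics/d10.png')[170:370,185:385];b=cv2.imread('pics/s10.png')[150:350,220:420]
cv2.imwrite('pics/c10.png',cv2.resize(np.hstack([a,b]),None,fx=2,fy=2,interpolation=cv2.INTER_CUBIC))
go(.56,-.03,.35,1.671)"
```

```text
shift [ 0.0335  0.1124 -0.0087] roll -0.006 hdg 1.665 tcp [ 0.6039 -0.1387  0.341 ] t 27.67 w 0.0425 F [-0.2 -0.2 -0.4] q [-0.3   0.22  1.52  0.    1.4  -1.96]
```

View pics/c10.png

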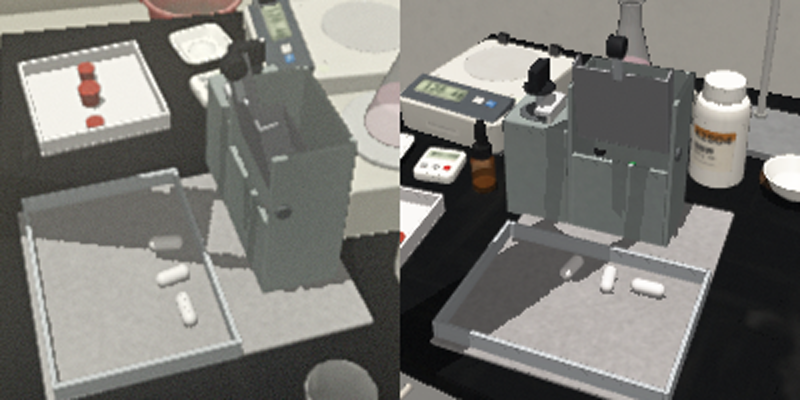

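Handle is at scene (328.5,173), its starting place, so the bin is shut, with three bars in the catch tray. A small bung in the side tray seems to have shifted towards the wall; I'll check that.

Run:
```python
from h import *
for f in('scene0','s10'):
    g=cv2.imread(f'pics/{f}.png')[163:183,318:340].max(2); y,x=np.where(g<50); print(f,len(x),x.mean()+318,y.mean()+163)
print([(np.round(c,1),s) for c,s in reds('s10',15) if 150<c[0]<260 and c[1]>200])
print([(np.round(c,1),s) for c,s in reds('d10',15) if 190<c[0]<300 and c[1]>185])
for f in ('s6','s8','s9','s10'): print(f,[np.round(plane(f,*c,.02),3) for c,s in reds(f,15) if 150<c[0]<250 and 235<c[1]<300])
snap('wrist','w10')
a=cv2.imread('pics/s10.png')[220:310,130:260]
cv2.imwrite('pics/c11.png',np.hstack([cv2.resize(a,(433,300)),cv2.resize(cv2.imread('pics/w10.png'),(360,300))]))
```

```text
scene0 109 327.9357798165138 172.54128440366972
s10 107 327.4672897196262 173.05607476635515
[(array([180.3, 258.2]), array([175, 254,  10,  10,  80], dtype=int32)), (array([196. , 262.9]), array([190, 257,  12,  14, 139], dtype=int32)), (array([216.5, 269.5]), array([212, 266,  10,  10,  62], dtype=int32))]
[(array([231.7, 230.4]), array([229, 229,   7,   4,  22], dtype=int32))]
s6 [array([0.453, 0.196, 0.02 ]), array([0.457, 0.148, 0.02 ]), array([0.458, 0.098, 0.02 ])]
s8 [array([0.453, 0.196, 0.02 ]), array([0.457, 0.148, 0.02 ]), array([0.458, 0.098, 0.02 ])]
s9 [array([0.453, 0.196, 0.02 ]), array([0.457, 0.148, 0.02 ]), array([0.458, 0.098, 0.02 ])]
s10 [array([0.453, 0.196, 0.02 ]), array([0.457, 0.148, 0.02 ]), array([0.461, 0.087, 0.02 ])]
```

View pics/c11.png

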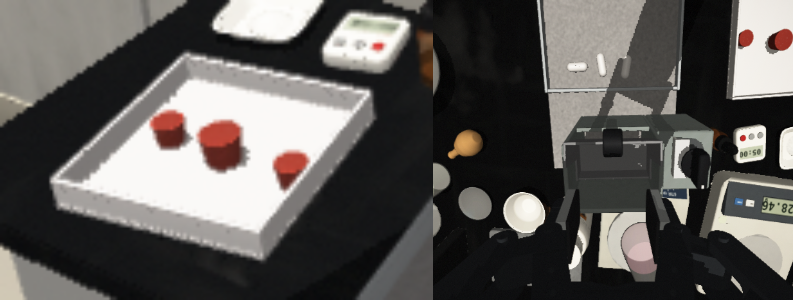

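The bung in question is still inside the side tray, at about (0.461,0.087) near its right wall, and the bin is shut. Next is the knob, seen from above.

>>> carry_out:
  targets: "0 0 0.03 0 0;0 0 0.06 0 0;0 0 0.09 0 0;0 0 0.11 0 0;0 0 0.11 0 0;0 0 0.11 0 0;0 0 0.11 0 0;0 0 0.11 0 0;0 0 0.11 0 0;0 0 0.11 0 0"

```text
clock: 28.55
eef_pos: [0.5947, -0.0306, 0.3433]
tcp_rot: [[-0.996, -0.093, -0.0], [-0.093, 0.996, -0.0], [0.0, -0.0, -1.0]]
contact_force: [0.3, -0.3, 1.0]
gripper_width: 0.0429
finger_force: 0.0
```

Run:
```python
from h import *
snap('wrist','w12')
print(proj('w12',[.632,-.025,.204]))
go(.632,-.025,.3,1.67)
```

```text
[282.32101752 242.41775706]
shift [-0.0376  0.002   0.0435] roll -0.006 hdg 1.664 tcp [ 0.5947 -0.0305  0.3435] t 28.6 w 0.0426 F [-0.2  0.1  0.1] q [-0.12  0.17  1.58 -0.    1.39 -1.79]
```

View pics/w12.png

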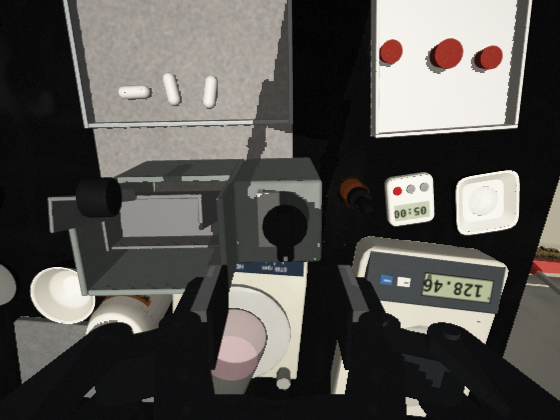

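The knob's disc is at (285,225), black on black, so I need a contrast-stretched crop to see the bar.

Run:
```python
from h import *
a=cv2.imread('pics/w12.png')[185:275,230:340].astype(float)
a=np.clip((a)*4,0,255).astype(np.uint8)
cv2.imwrite('pics/c12.png',cv2.resize(a,None,fx=6,fy=6,interpolation=cv2.INTER_CUBIC))
```

```text
(no output)
```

View pics/c12.png

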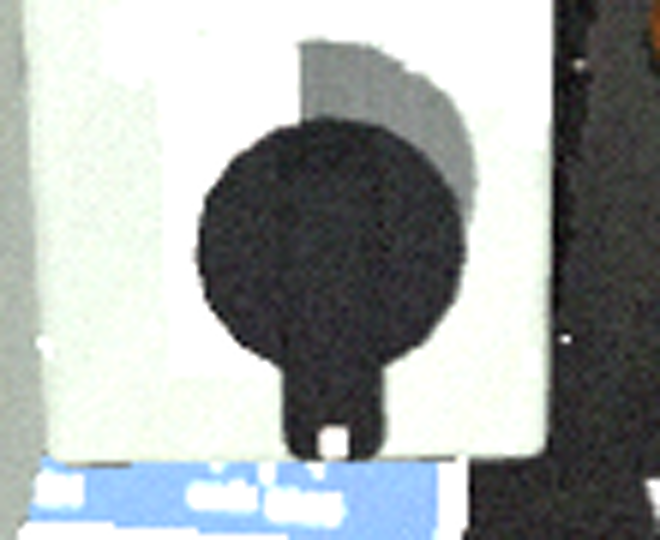

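The crop shows the bar lying along the hopper's x, image-vertical, with its far end and pointer at w12 (285.7,261). The disc centre is at (285.3,225.8).

Run:
```python
from h import *
print('disc',plane('w12',285.3,225.8,.176),'bar end',plane('w12',285.7,261.3,.204),'bar end z.19',plane('w12',285.7,261.3,.192))
# height check: bar tip against scene view of bar top
print(tri('scene0',(290,186),'w12',(285.5,240)))
k=np.array([.6315,-.0262]); go(k[0],k[1],.182,1.67)
```

```text
disc [ 0.62740766 -0.02259304  0.176     ] bar end [ 0.64820965 -0.02070432  0.204     ] bar end z.19 [ 0.65365869 -0.01997306  0.192     ]
(array([ 0.63504651, -0.02171562,  0.18986222]), np.float64(0.0004483702782782913))
shift [-0.037   0.0008  0.1615] roll -0.006 hdg 1.664 tcp [ 0.5947 -0.0305  0.3435] t 28.6 w 0.0426 F [-0.2  0.1  0.1] q [-0.12  0.17  1.58 -0.    1.39 -1.79]
```

>>> carry_out:
  targets: "0 -0.035 0.004 0.01 0;0 -0.035 0.004 0.04 0;0 -0.035 0.004 0.07 0;0 -0.035 0.004 0.1 0;0 -0.035 0.004 0.13 0;0 -0.035 0.004 0.15 0;0 -0.035 0.004 0.161 0;0 -0.035 0.004 0.161 0;0 -0.035 0.004 0.161 0;0 -0.035 0.004 0.161 0"

```text
clock: 29.43
eef_pos: [0.6307, -0.0227, 0.1847]
tcp_rot: [[-0.996, -0.094, 0.004], [-0.094, 0.996, -0.0], [-0.004, -0.001, -1.0]]
contact_force: [0.3, -0.2, -0.3]
gripper_width: 0.0425
finger_force: 0.0
```

>>> carry_out:
  targets: "1 0 0 0 0;1 0 0 0 0;1 0 0 0 0;1 0 0 0 0;1 0 0 0 0;1 0 0 0 0;1 0 0 0 0;1 0 0 0 0;1 0 0 0 0;1 0 0 0 0"

```text
clock: 30.27
eef_pos: [0.6302, -0.0226, 0.1832]
tcp_rot: [[-0.996, -0.094, 0.003], [-0.094, 0.996, -0.001], [-0.003, -0.001, -1.0]]
contact_force: [2.1, -2.0, 3.5]
gripper_width: 0.0125
finger_force: 61.5
```

Run:
```python
from h import *
go(.629,-.0235,.172,1.67); print(arm.get_obs()['finger_force'],arm.get_obs()['torque'])
```

```text
shift [ 0.0013 -0.0007  0.0112] roll -0.005 hdg 1.665 tcp [ 0.6302 -0.0226  0.1832] t 30.27 w 0.0125 F [ 2.1 -2.   3.5] q [-0.1   0.36  1.66 -0.    1.11 -1.77]
61.49026036262512 [-0.39146029 -0.54100692  0.02366567]
```

>>> carry_out:
  targets: "1 0 0 0.002 0;1 0 0 0.004 0;1 0 0 0.006 0;1 0 0 0.008 0;1 0 0 0.01 0;1 0 0 0.0105 0;1 0 0 0.0105 0;1 0 0 0.0105 0;1 0 0 0.0105 0;1 0 0 0.0105 0"

```text
clock: 31.1
eef_pos: [0.6303, -0.0226, 0.1747]
tcp_rot: [[-0.996, -0.094, 0.003], [-0.094, 0.996, -0.001], [-0.003, -0.001, -1.0]]
contact_force: [1.0, -2.1, 12.4]
gripper_width: 0.0126
finger_force: 62.8
```

Run:
```python
from h import *
go(.629,-.0235,.172,1.67); print(arm.get_obs()['finger_force'],arm.get_obs()['torque'])
```

```text
shift [ 0.0014 -0.0008  0.0027] roll -0.005 hdg 1.665 tcp [ 0.6303 -0.0226  0.1747] t 31.1 w 0.0126 F [ 1.  -2.1 12.4] q [-0.1   0.37  1.67 -0.    1.1  -1.77]
62.84056305885315 [-0.31969125 -0.01262072 -0.01144413]
```

>>> carry_out:
  targets: "1 0 0 0.002 0;1 0 0 0.002 0.05;1 0 0 0.002 0.15;1 0 0 0.002 0.27;1 0 0 0.002 0.39;1 0 0 0.002 0.51;1 0 0 0.002 0.63;1 0 0 0.002 0.75;1 0 0 0.002 0.87;1 0 0 0.002 0.95"

```text
clock: 31.93
eef_pos: [0.63, -0.024, 0.1746]
tcp_rot: [[-0.652, 0.758, 0.002], [0.758, 0.652, -0.003], [-0.004, -0.001, -1.0]]
contact_force: [-3.2, -5.2, 20.8]
gripper_width: 0.0124
finger_force: 63.8
```

Run:
```python
from h import *
go(.629,-.0235,.172,1.67); print(arm.get_obs()['finger_force'],arm.get_obs()['torque'])
```

```text
shift [ 0.001  -0.0004  0.0026] roll -0.96 hdg 0.71 tcp [ 0.63   -0.024   0.1746] t 31.93 w 0.0124 F [-3.2 -5.2 20.8] q [-0.11  0.37  1.67 -0.    1.1  -0.81]
63.77926826477051 [-0.88051028  0.78935188  0.05402456]
```

>>> carry_out:
  targets: "1 0 0 0 0.1;1 0 0 0 0.22;1 0 0 0 0.34;1 0 0 0 0.46;1 0 0 0 0.58;1 0 0 0 0.7;1 0 0 0 0.82;1 0 0 0 0.94;1 0 0 0 1.05;1 0 0 0 1.1"

```text
clock: 32.77
eef_pos: [0.6284, -0.0242, 0.1746]
tcp_rot: [[0.379, 0.925, -0.002], [0.925, -0.379, -0.004], [-0.004, -0.001, -1.0]]
contact_force: [-7.7, -5.0, 22.5]
gripper_width: 0.0129
finger_force: 64.1
```

>>> carry_out:
  targets: "1 0 0 0 0.08;1 0 0 0 0.16;1 0 0 0 0.24;1 0 0 0 0.3;1 0 0 0 0.35;1 0 0 0 0.39;1 0 0 0 0.42;1 0 0 0 0.42;1 0 0 0 0.42;1 0 0 0 0.42"

```text
clock: 33.6
eef_pos: [0.628, -0.0239, 0.1746]
tcp_rot: [[0.716, 0.698, -0.003], [0.698, -0.716, -0.004], [-0.005, 0.001, -1.0]]
contact_force: [-8.3, -4.7, 23.6]
gripper_width: 0.0126
finger_force: 71.1
```

Run:
```python
from h import *
go(.629,-.0235,.172,1.67); print(arm.get_obs()['finger_force'],arm.get_obs()['torque'])
```

```text
shift [0.001  0.0004 0.0026] roll -2.469 hdg -0.799 tcp [ 0.628  -0.0239  0.1746] t 33.6 w 0.0126 F [-8.3 -4.7 23.6] q [-0.1   0.37  1.67 -0.01  1.1   0.7 ]
71.09597858972847 [-0.69935305  1.39455111  1.31746598]
```

>>> carry_out:
  targets: "1 0 0 -0.002 -0.03;0 0 0 -0.003 -0.03;0 0 0 -0.003 -0.03;0 0 0 -0.003 -0.03;0 0 0 -0.003 -0.03;0 0 0 -0.03 -0.03;0 0 0 -0.07 -0.03;0 0 0 -0.11 -0.03;0 0 0 -0.14 -0.03;0 0 0 -0.14 -0.03"

```text
clock: 34.43
eef_pos: [0.633, -0.0223, 0.3182]
tcp_rot: [[0.7, 0.714, 0.013], [0.714, -0.7, -0.001], [0.009, 0.01, -1.0]]
contact_force: [1.5, 0.6, 0.0]
gripper_width: 0.0428
finger_force: 0.0
```

Run:
```python
from h import *
go(.48,-.0,.34,.1); snap('wrist','w13');snap('scene','s13');snap('side','d13')
a=cv2.imread('pics/s13.png')[140:340,140:400];b=cv2.imread('pics/d13.png')[170:370,185:385]
c=np.zeros((600,800,3),np.uint8)
c[:300,:390]=cv2.resize(a,(390,300)); c[:300,400:700]=cv2.resize(b,(300,300))
w=cv2.imread('pics/w13.png'); c[300:,:400]=cv2.resize(w,(400,300))
uv=proj('w13',[.629,-.0235,.19]); print(uv); u,v=np.clip(uv,60,[500,360]).astype(int)
c[300:,400:800]=cv2.resize(np.clip(w[v-45:v+45,u-60:u+60].astype(float)*4,0,255).astype(np.uint8),(400,300))
cv2.imwrite('pics/c13.png',c)
```

```text
shift [-0.091  -0.1247 -0.0238] roll -0.875 hdg -0.775 tcp [ 0.633  -0.0223  0.3182] t 34.43 w 0.0428 F [1.5 0.6 0. ] q [-0.1   0.25  1.53  0.    1.35  0.67]
[274.74127053 207.16047559]
```

View pics/c13.png

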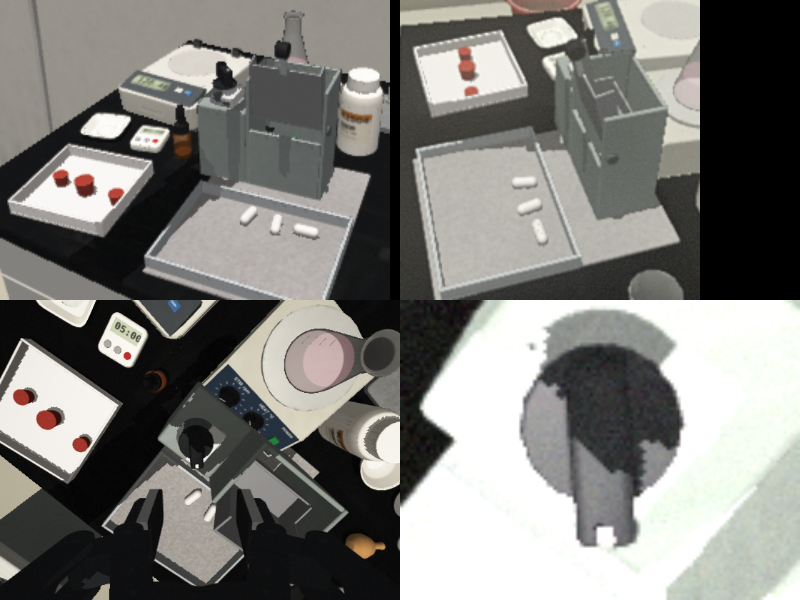

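The views show three bungs in the side tray, three bars in the catch tray, the bin shut, and the knob bar turned into line with the tool after about 2.4 rad. One check that it stayed down.

Run:
```python
from h import *
for z in(.176,.1705,.166): print(z,proj('scene0',[.629,-.0235,z]))
for f in('scene0','s10','s13'):
    g=cv2.imread(f'pics/{f}.png')[172:205,278:304].max(2)<60
    print(f); print('\n'.join(''.join('#' if v else '.' for v in r) for r in g))
```

```text
0.176 [289.62849178 192.32866337]
0.1705 [289.67940178 194.36714899]
0.166 [289.72083323 196.02610393]
scene0
....##########...###......
.........#######.#####....
.............###.#######..
.................#########
.................#####.###
.........................#
..........................
...........##..##.........
..........#######.........
.........########.........
........#########.........
.......##########.........
.......##########.........
......###########.........
......###########.........
......###########.........
......###########.........
......###########.........
......############........
....###############.......
....################......
....################......
....################......
.....#############........
......############........
.........######...........
..........................
..........................
..........................
........##................
......####................
.....#####................
.....####.................
s10
....##########....#.......
.........#######..####....
.............###..######..
..............
[... 990 characters left out ...]
.........................
..........................
.......#####..............
......#######.............
......#######.............
......########............
......#######.............
......#######..#..........
......#######..##.........
......###########.........
......###########.........
.......##########.........
.......##########.........
......############........
....###############.......
.....###############......
....################......
....################......
....###############.......
.....#############........
.......########...........
..........................
........##................
.....#####................
.....####.................
.....####.................
```

```bash
python3 -c "
from plant import arm
print(arm.close_job())"
```

```text
the job is handed in; nothing more can be done
None
```

I finished all the steps and handed the job in at about 35 s of the 210 s, but the hand-in returned no verdict: three bungs are in the side tray, three stir bars in the catch tray, the bin is shut, and the knob is turned about 2.4 rad and staying down about 5 mm.

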